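# Lay out the market sample row of microgreens

### The job

Lay out the sample row on the blue display board: centre the purple pack on the wooden riser and the yellow pack on the black riser, stand the green pack on the board itself midway between the two risers, and then stand the orange ticket holder in the middle of the green pack's lid. Line the three packs up lengthwise with the board's short sides, keep every pack and the ticket holder upright all the time, and leave the bottle, the cup and the brush where they are.

Things in the scene. Friction and masses are not known exactly. Their poses are not given: they have to be found in the camera images.
- purple_pack: Sealed clear-plastic sample pack, a rectangular box 90 x 58 x 42 mm (long side along its own x, 58 mm across y, 42 mm high) with straight sides and a flat clear lid with a thin white rim, filled with dark red-purple leaves. About 90 g. Origin at the centre of its underside; z up. Starts flat on the steel table.
- yellow_pack: Sealed clear-plastic sample pack, a rectangular box 90 x 58 x 42 mm (long side along its own x, 58 mm across y, 42 mm high) with straight sides and a flat clear lid with a thin white rim, filled with bright yellow leaves. About 90 g. Origin at the centre of its underside; z up. Starts flat on the steel table.
- green_pack: Sealed clear-plastic sample pack, a rectangular box 90 x 58 x 42 mm (long side along its own x, 58 mm across y, 42 mm high) with straight sides and a flat clear lid with a thin white rim, filled with dark green leaves. About 90 g. Origin at the centre of its underside; z up. Starts flat on the steel table.
- ticket: Ticket holder: orange plastic block 60 x 24 x 30 mm (60 along its own x, 24 across y, 30 high) with a blank white card, 52 wide x 2 thick, standing up from the middle of its top along x to 65 mm above the underside. About 50 g. Origin at the centre of its underside; z up. Starts upright on the steel table.
- board: Flat blue plastic display board fixed to the steel table, 120 mm (its own x, away from the robot) x 430 mm (its own y, to the robot's left) x 6 mm thick. The two risers stand on it, centred 150 mm either side of its middle along y. Origin at the centre of its underside, on the table, so its top is 6 mm above its origin.
- wood_riser: Brown wooden riser block fixed on the board, 104 (its own x) x 76 (y) x 30 mm high, axes parallel to the board's; on the left or the right half. Origin at the centre of its underside, on the board's top; its own top is 30 mm above its origin.
- black_riser: Black plastic riser block fixed on the board, same size as the wooden one (104 x 76 x 30 mm), axes parallel to the board's; on the other half. Origin at the centre of its underside, on the board's top; its own top is 30 mm above its origin.
- bottle: Bystander, loose: white bottle with a blue cap, 62 mm across, 130 mm tall, standing to the robot's left of the board. Origin at the centre of its underside.
- cup: Bystander, loose: open aluminium cup, 74 mm across, 85 mm tall, standing to the robot's right of the board. Origin at the centre of its underside.
- brush: Bystander, loose: hand brush lying on the table beyond the board, roughly across the robot's view. Origin on its underside, its length along its own x.
Not all that is in view belongs to the job. Of the things that look like the ticket, take the one that is farthest to the robot's left at the start.

How it is judged:
On the way, in this order (a step that is already met when the one before it is completed fails the run):
1. the green pack stands on the board midway between the risers, before the ticket holder is put on it (x of green_pack in the frame of board between -0.015 and 0.015 m and y of green_pack in the frame of board between -0.015 and 0.015 m and z of green_pack in the frame of board between 0.002 and 0.01 m), for 0.2 s.
2. the ticket holder stands on the green pack's lid (horizontal distance between ticket and green_pack below 0.015 m and z of ticket in the frame of green_pack between 0.037 and 0.047 m), for 0.2 s.
At the end, for the whole second after the job is handed in: Purple pack on wooden riser, yellow on black riser, green on the board's middle, ticket holder on the green lid, each centred within 15 mm; packs within 15 degrees of the board's x axis; all upright within 0.1 rad, at rest (all of step 1 and all of step 2 and horizontal distance between purple_pack and wood_riser below 0.015 m and z of purple_pack in the frame of wood_riser between 0.025 and 0.035 m and angle between the x axis of purple_pack and the x axis of wood_riser, either way round below 0.26 rad and horizontal distance between yellow_pack and black_riser below 0.015 m and z of yellow_pack in the frame of black_riser between 0.025 and 0.035 m and angle between the x axis of yellow_pack and the x axis of black_riser, either way round below 0.26 rad and angle between the x axis of green_pack and the x axis of board, either way round below 0.26 rad and angle between each of purple_pack, yellow_pack, green_pack, ticket's own z axis and vertical below 0.1 rad and linear speed of each of purple_pack, yellow_pack, green_pack, ticket below 0.02 m/s and angular speed of each of purple_pack, yellow_pack, green_pack, ticket below 0.2 rad/s); the robot touches nothing.
It fails at once if a pack or the ticket holder tips by more than 0.6 rad (angle between any of purple_pack, yellow_pack, green_pack, ticket's own z axis and vertical above 0.6 rad).
It fails at once if a bystander (bottle, cup or brush) is moved by more than 30 mm (distance of any of bottle, cup, brush from where it was at the start of the episode above 0.03 m).
It also fails if it takes over 106 s, if anything falls off the work surface, if the arm or the gripper's body presses on something with over 40 N, if the wrist force passes 120 N, or if a joint passes its speed limit or range.

### The arm

A 7-joint arm with a two-finger parallel gripper is mounted at the origin on the work surface. World frame = base frame: x ahead of the robot, y to its left, z up, the work surface at z = 0. Lengths are in m, angles in rad, forces in N, time in s.
With the tool pointing down it reaches from about 0.4 to 0.85 m from the base axis. Payload 10.4 kg.
Tool frame: the origin (TCP) lies between the finger pads; the fingertips stand 14 mm ahead of it and the grasp point (between the pads) lies 5 mm behind it (r.finger_overhang is the z of the fingertips in the tool frame, in m); z points along the fingers, y is the line along which they close (so a half turn about z gives the same grasp; the last joint's range is limited). The gripper opens to 87 mm and grips with 3 to 60 N. Pads are 19 mm wide; open, the fingers measure 117 mm over their backs; the gripper's body (75 mm by 190 mm) begins 51 mm behind the grasp point.
Start: joints at [1.277, 0.332, -0.065, 1.46, 0.022, 1.35, -0.088], TCP at [0.167, -0.602, 0.237] pointing down, gripper open.
Joint ranges: [-2.6, 2.6], [-0.5, 2.12], [-1.47, 1.34], [0.16, 2.42], [-1.27, 4.41], [0.06, 2.06], [-2.6, 2.6]. Speed limits (rad/s): [2.22, 2.22, 2.79, 2.79, 3.14, 3.14, 3.14].

### API

Orientations are given as a unit quaternion [x, y, z, w].
In Python, from bench import r, optics gives the robot as it stands.
- The arm moves only by the shell command python3 -m pendant 'ROWS' [FORCE]. ROWS is JSON, a list of rows, each a list of 7 numbers: the closure, from -1 (fully open) to 1 (shut), then the shift along the tool's x, y, z scaled (see below), then the turn, a rotation vector about the tool's x, y, z scaled (see below). In form: [[grip, x, y, z, rx, ry, rz], ...]. A call has 1 to 8 rows; each row is the pose to reach, as a shift and turn from the pose commanded when the call began, along the tool's axes at that moment; what a row does not reach only later rows make up. The controller multiplies each number of a shift by 0.3 m and each number of a turn by 120 degrees. A row lasts 1/8 s, in which the tool goes at most 62.5 mm and 10.7 degrees, less where a joint would pass 70% of its speed; a pose out of reach is approached as far as the arm can. A call with a number of a shift or a turn outside -1 to 1 is refused whole. A call with a gripper value outside its range is refused whole. The fingers move at their own pace and stop on an object; FORCE is the grip in N (left out, the last holds). Time passes only in rows, so rows that repeat a pose let the fingers close. It gives the time, the measured TCP pose, the force, the opening and the grip force at its end, in the units of the state.
- r.read_state(): the state, without advancing time (a new reading comes with each control period).
- optics.camera(name): name is "scene" or "top" or "wrist"; returns a dict with "pixels" (400x640x3 uint8, red, green, blue), "vfov" (degrees; the focal length in pixels is half the picture's height over the tangent of half this angle, whatever the lens; pixels are square), "cx", "cy" (the principal point, pixels), "rvec" (rotation vector, rad) and "tvec" (3), from world to camera coordinates, as OpenCV has them. Camera axes: x right, y down, z forward; pixel columns grow to the right and rows downward; lengths in m; the calibration is good to about 2 mm. The wrist camera is an equidistant fisheye: a pixel r from the principal point sees the ray r / f radians off the axis. A picture is of the moment at which its call begins. There is no depth.
- r.close_job(): hands the job in; it is judged then, once.
The state is a dict: "time": time; "joint_positions": joint angles; "joint_vel": joint speeds; "joint_torque": joint torques, N m; "ee_pos": TCP position; "eef_rot": TCP orientation; "ft_force": force on the tool from outside, world axes, zero at the start; "torque": the same for the moment, N m; "width": finger opening in m; "grip_force": force on a finger pad.
Only numpy, scipy, OpenCV 4.12 (cv2) and the standard library are available. Lean on these libraries where they do the work, as an engineer would, in place of code of your own. Each camera call takes 0.05 s, during which the arm holds its last target. There are 200 camera calls.

## Working session

There is one attempt and no reset: what is moved stays moved. The work goes in short steps, Python scripts to look and compute and a shell command to move; the robot and the scene stay as the last step left them, time stands still between calls to the robot, and variables do not carry over. Pictures are saved under pics/ and viewed, at most 14 in all, crops included, and the job is handed in when it is done.

```bash
mkdir -p pics; ls; python3 - <<'E'
from bench import r, optics
import cv2
for n in ("scene","top"):
    c=optics.camera(n); cv2.imwrite(f"pics/{n}0.png",c["pixels"][:,:,::-1])
    print(n,c["vfov"],c["cx"],c["cy"],c["rvec"],c["tvec"])
s=r.read_state(); print(s["time"],s["ee_pos"],s["eef_rot"],s["width"],r.finger_overhang)
E
```

```text
pics
scene 54.65436958955132 319.7335208203901 197.99802260565994 [ 1.31447862  2.28045946 -0.8939924 ] [ 0.25084146 -0.30225816  1.42601517]
top 54.277170126044744 327.4454412505407 197.3890521500659 [ 2.13532758 -2.05761592  0.23798493] [-0.01648529  0.52228844  0.89218746]
0.1 [ 0.16709573 -0.60191129  0.23581846] [ 9.90846010e-01  1.34995376e-01 -1.17337035e-04 -6.47358566e-04] 0.08707691473183543 0.014
```

View pics/scene0.png

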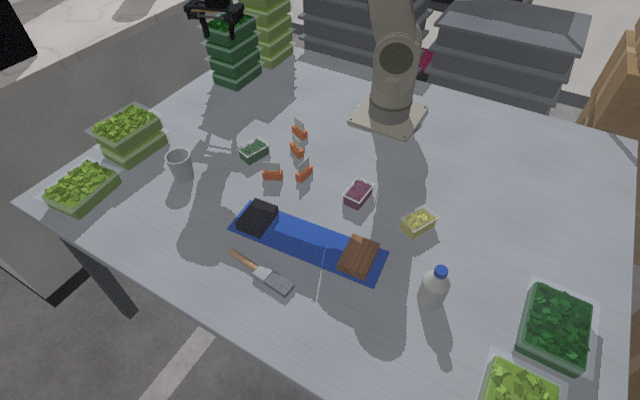

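View pics/top0.png

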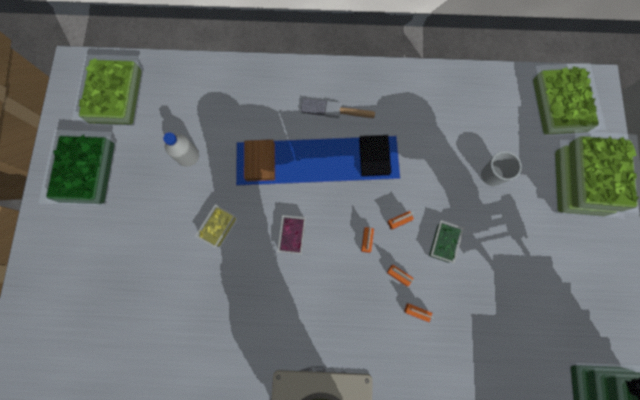

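Candidates for the ticket in the top view are (368,240), (401,220), (399,276) and (418,313). (368,240) is the leftmost. The small packs are yellow (215,226), purple (291,234) and green (446,241). The large trays and stacks are decoys.

```bash
cat > h.py <<'E'
import numpy as np, cv2
from bench import r, optics
def f_of(c): return 200/np.tan(np.radians(c["vfov"])/2)
def ray(c,uv,fish=False):
    """camera centre and unit world ray of a pixel"""
    R=cv2.Rodrigues(np.array(c["rvec"],float))[0]; t=np.array(c["tvec"],float)
    d=(np.array(uv,float)-[c["cx"],c["cy"]])/f_of(c)
    if fish:
        th=np.linalg.norm(d); d=d/max(th,1e-9); v=np.array([*(d*np.sin(th)),np.cos(th)])
    else: v=np.array([*d,1.])
    v=R.T@v; return -R.T@t, v/np.linalg.norm(v)
def onz(c,uv,z,fish=False):
    o,v=ray(c,uv,fish); return o+v*(z-o[2])/v[2]
def tri(*rays):
    """least-squares meeting point and mean miss"""
    A=[np.eye(3)-np.outer(v,v) for o,v in rays]
    p=np.linalg.solve(sum(A),sum(a@o for a,(o,v) in zip(A,rays)))
    return p, np.mean([np.linalg.norm(a@(p-o)) for a,(o,v) in zip(A,rays)])
E
python3 - <<'E'
import cv2
from h import *
for n,x0,y0,w,h,k in (("top",190,125,290,205,2.75),("scene",222,110,230,170,3.4)):
    im=cv2.imread(f"pics/{n}0.png")[y0:y0+h,x0:x0+w]
    cv2.imwrite(f"pics/{n}c.png",cv2.resize(im,None,fx=k,fy=k,interpolation=cv2.INTER_CUBIC))
C={n:optics.camera(n) for n in("top","scene")}
hs={"orange":((5,150,120),(14,255,255)),"yellow":((22,90,90),(32,255,255)),"green":((40,60,20),(88,255,255)),"purple":((150,60,30),(179,255,255)),"blue":((105,150,50),(125,255,255))}
for n in C:
    hv=cv2.cvtColor(C[n]["pixels"],cv2.COLOR_RGB2HSV)
    for k,(lo,hi) in hs.items():
        m=cv2.inRange(hv,lo,hi); _,_,st,ce=cv2.connectedComponentsWithStats(m)
        print(n,k,[(s[:5].tolist(),c.round(1).tolist(),onz(C[n],c,.042 if k!="orange" else .03)[:2].round(3).tolist()) for s,c in zip(st[1:],ce[1:]) if 40<s[4]<9000 and 190<c[0]<480 and 100<c[1]<330])
E
```

```text
top orange [([389, 217, 24, 11, 89], [399.9, 221.9], [0.474, -0.179]), ([362, 229, 11, 23, 60], [367.7, 244.4], [0.415, -0.1]), ([388, 268, 22, 17, 110], [398.2, 276.9], [0.34, -0.174]), ([406, 307, 24, 14, 89], [416.4, 314.3], [0.255, -0.217])]
top yellow [([200, 209, 32, 35, 581], [215.2, 225.7], [0.446, 0.275])]
top green [([434, 224, 26, 36, 590], [446.7, 241.6], [0.427, -0.29])]
top purple [([281, 219, 22, 32, 601], [291.5, 234.6], [0.431, 0.087])]
top blue [([237, 137, 162, 48, 4299], [319.3, 160.9], [0.622, 0.027])]
scene orange []
scene yellow [([409, 210, 19, 19, 104], [418.0, 219.5], [0.45, 0.276]), ([400, 222, 16, 15, 64], [406.2, 229.5], [0.498, 0.262])]
scene green [([241, 139, 25, 17, 124], [252.5, 147.5], [0.431, -0.289]), ([240, 154, 14, 10, 47], [245.8, 158.6], [0.485, -0.275])]
scene purple [([347, 181, 24, 20, 257], [357.8, 190.1], [0.433, 0.088]), ([344, 197, 23, 13, 108], [353.1, 203.3], [0.485, 0.099])]
scene blue [([228, 201, 24, 33, 67], [238.1, 219.9], [0.693, -0.141]), ([256, 212, 97, 68, 2133], [307.3, 240.1], [0.657, 0.055]), ([435, 265, 13, 10, 44], [441.6, 269.1], [0.569, 0.38])]
```

View pics/topc.png

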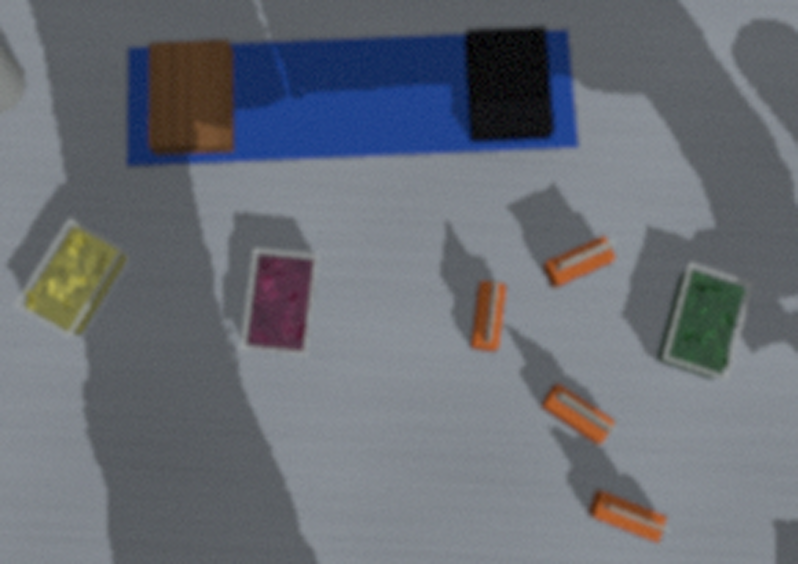

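View pics/scenec.png

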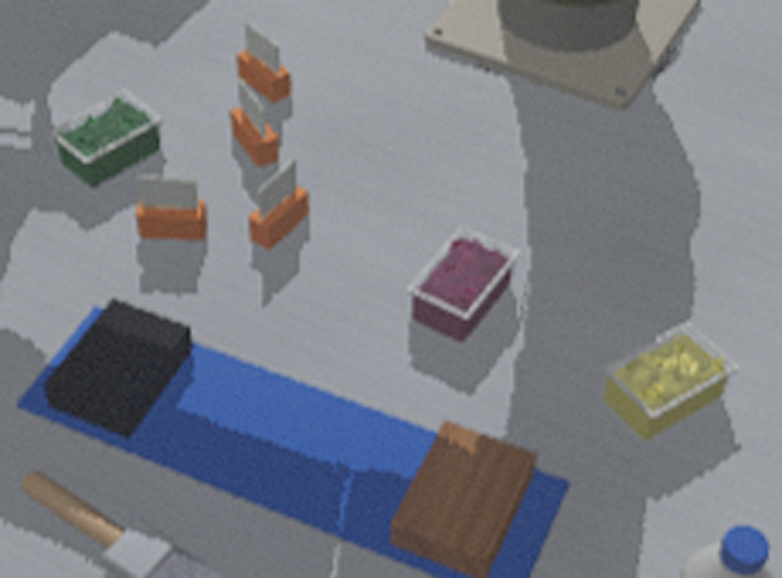

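```bash
python3 - <<'E'
from h import *
T=optics.camera("top");S=optics.camera("scene")
t=lambda p:np.array(p)/2.75+[190,125]-.3
s=lambda p:np.array(p)/3.4+[222,110]-.3
Q={"yellow":([(72,222),(120,254),(70,330),(21,302)],[(606,375),(653,416),(739,367),(688,323)],),
"purple":([(255,250),(313,255),(303,350),(247,346)],[(464,318),(409,290),(462,232),(518,252)]),
"green":([(691,265),(746,285),(721,377),(663,357)],[(90,163),(57,137),(120,93),(160,127)]),
"wood":([(151,43),(230,41),(234,150),(150,152)],[(478,548),(393,520),(447,423),(536,455)]),
"black":([(468,31),(546,28),(551,136),(472,138)],[(125,412),(47,375),(115,300),(190,333)]),
"ticket":([(483,282),(505,283),(496,350),(473,348)],None)}
for k,(a,b) in Q.items():
    if b:
        best=min(range(4),key=lambda i:sum(tri(ray(T,t(p)),ray(S,s(q)))[1] for p,q in zip(a,b[i:]+b[:i])))
        P=[tri(ray(T,t(p)),ray(S,s(q))) for p,q in zip(a,b[best:]+b[:best])]
        miss=max(m for _,m in P);P=np.array([p for p,_ in P])
    else: P=np.array([onz(T,t(p),.03) for p in a]);miss=best=0
    e=[P[(i+1)%4]-P[i] for i in range(4)]; L=[np.linalg.norm(x) for x in e]
    lo=e[1]-e[3] if L[1]+L[3]>L[0]+L[2] else e[0]-e[2]
    print(k,best,P.mean(0).round(4),"z",P[:,2].round(3),"L",np.round(L,3),"yaw",np.degrees(np.arctan2(lo[1],lo[0])).round(1),"miss",round(miss,4))
B=np.array([onz(T,t(p),.006) for p in [(127,48),(568,30),(578,147),(128,165)]]);print(B.round(4),B.mean(0))
print(tri(ray(T,t((578,147))),ray(S,s((97,307)))),tri(ray(T,t((128,165))),ray(S,s((568,485)))))
d=B[0]+B[3]-B[1]-B[2];print("board y axis deg",np.degrees(np.arctan2(d[1],d[0])))
E
```

```text
yellow 3 [0.445  0.2766 0.0382] z [ 0.122  0.035 -0.048  0.044] L [0.094 0.112 0.1   0.107] yaw 138.3 miss 0.0153
purple 0 [0.4324 0.088  0.043 ] z [0.041 0.044 0.042 0.044] L [0.053 0.085 0.051 0.087] yaw 176.7 miss 0.0028
green 0 [ 0.4285 -0.2893  0.0387] z [0.04  0.039 0.043 0.033] L [0.052 0.083 0.054 0.085] yaw 164.5 miss 0.0034
wood 0 [0.6212 0.1823 0.0352] z [0.045 0.037 0.028 0.031] L [0.07  0.105 0.075 0.104] yaw -176.7 miss 0.0025
black 0 [ 0.6453 -0.1144  0.035 ] z [0.039 0.043 0.031 0.027] L [0.073 0.102 0.073 0.102] yaw -175.5 miss 0.0012
ticket 0 [ 0.4272 -0.0995  0.03  ] z [0.03 0.03 0.03 0.03] L [0.02  0.061 0.02  0.06 ] yaw 172.7 miss 0
[[ 0.678   0.2538  0.006 ]
 [ 0.7125 -0.1749  0.006 ]
 [ 0.594  -0.184   0.006 ]
 [ 0.5605  0.2422  0.006 ]] [0.63627024 0.03426458 0.006     ]
(array([ 0.59371526, -0.18302286,  0.00461873]), np.float64(0.001378821723649953)) (array([0.56088377, 0.24363575, 0.00344216]), np.float64(0.0008781036611084395))
board y axis deg 94.5475430466508
```

Measured heights agree with the text: lids at 0.039–0.043, riser tops at 0.035, board about 0.005. The board centre is at (0.636, 0.034) with a 4.5° yaw, and the chosen ticket is at (0.427, −0.100). Now I'll move towards the green pack.

```bash
cat >> h.py <<'E'
def plan(x,y,z,yaw):
    """scaled shift and turn from the present TCP pose to (x,y,z), tool down, tool x at heading yaw (deg, mod 180)"""
    from scipy.spatial.transform import Rotation as Ro
    s=r.read_state(); R=Ro.from_quat(s["eef_rot"]); d=np.array([x,y,z])-s["ee_pos"]
    X=R.as_matrix()[:,0]; now=np.degrees(np.arctan2(X[1],X[0]))
    dy=(yaw-now+90)%180-90
    T=Ro.from_euler("z",now+dy,degrees=True)*Ro.from_euler("x",180,degrees=True)
    print("t",round(s["time"],2),"pos",np.round(s["ee_pos"],4),"head",round(now,1),"w",round(s["width"],4),"F",np.round(s["ft_force"],1),"j7",np.round(s["joint_positions"][6],2))
    print(" shift",np.round(R.inv().apply(d)/.3,3),"turn",np.round(np.degrees((R.inv()*T).as_rotvec())/120,3),"rows",round(max(np.linalg.norm(d)/.0625,abs(dy)/10.7),1))
E
python3 -c "
from h import *
plan(.4285,-.289,.16,-15.5)"
```

```text
t 0.3 pos [ 0.1672 -0.6021  0.2363] head 15.5 w 0.0871 F [ 0.3 -0.8  0.8] j7 -0.09
 shift [ 1.119 -0.772  0.255] turn [-0.     0.     0.258] rows 6.6
```

```bash
python3 -m pendant '[[-1,0.15,-0.1,0.05,0,0,0],[-1,0.3,-0.2,0.1,0,0,0],[-1,0.45,-0.3,0.15,0,0,0.09],[-1,0.6,-0.4,0.2,0,0,0.17],[-1,0.75,-0.5,0.25,0,0,0.25],[-1,0.9,-0.6,0.25,0,0,0.258],[-1,0.95,-0.65,0.25,0,0,0.258],[-1,0.95,-0.65,0.25,0,0,0.258]]' 20
python3 - <<'E'
from h import *
plan(.4285,-.289,.16,-15.5)
c=optics.camera("wrist"); cv2.imwrite("pics/w1.png",c["pixels"][:,:,::-1]); print(c["vfov"],c["cx"],c["cy"])
E
```

```text
time: 1.3
ee_pos: [0.3906, -0.3368, 0.1617]
eef_rot: [0.991, -0.133, 0.0, -0.0]
ft_force: [-0.2, -1.6, 0.8]
width: 0.0872
grip_force: 0.0
t 1.3 pos [ 0.3906 -0.3368  0.1617] head -15.3 w 0.0872 F [-0.2 -1.6  0.8] j7 -1.25
 shift [ 0.08  -0.187  0.006] turn [-0.    -0.     0.002] rows 1.0
65.70646984690485 322.42339470913527 198.5370519142943
```

View pics/w1.png

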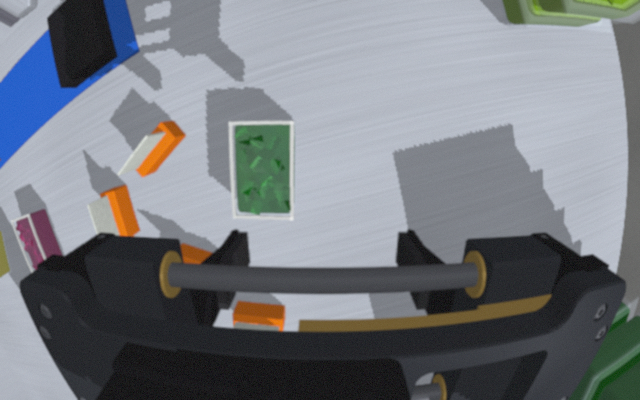

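The wrist view shows the green lid with corners at about (230,122), (293,121), (293,219) and (235,216). The orange blocks are at (118,212), (160,148), (195,255) and (258,315). (118,212) lies next to the purple pack, so it is the leftmost and is the one I chose.

```bash
python3 - <<'E'
from h import *
c=optics.camera("wrist")
P=np.array([onz(c,p,.042,True) for p in [(230,122),(293,121),(293,219),(235,216)]])
e=P[3]+P[2]-P[0]-P[1]; print(P.round(4),P.mean(0),[np.linalg.norm(P[i]-P[i-1]).round(4) for i in range(4)],np.degrees(np.arctan2(-e[1],-e[0])))
for p in [(118,212),(160,148)]: print(onz(c,p,.03,True))
plan(.4285,-.289,.02,-15.5)
E
```

```text
[[ 0.4774 -0.2791  0.042 ]
 [ 0.4616 -0.3329  0.042 ]
 [ 0.3764 -0.3075  0.042 ]
 [ 0.3935 -0.255   0.042 ]] [ 0.42724524 -0.2936298   0.042     ] [np.float64(0.0873), np.float64(0.0561), np.float64(0.0889), np.float64(0.0552)] -16.327170460426647
[ 0.43062277 -0.11270679  0.03      ]
[ 0.47814574 -0.19624935  0.03      ]
t 1.4 pos [ 0.389  -0.3391  0.1616] head -15.5 w 0.0871 F [ 0.1 -0.8 -0.4] j7 -1.25
 shift [ 0.082 -0.196  0.472] turn [ 0. -0.  0.] rows 2.5
```

```bash
python3 -m pendant '[[-1,0.083,-0.186,0,0,0,0.007],[-1,0.083,-0.186,0.15,0,0,0.007],[-1,0.083,-0.186,0.3,0,0,0.007],[-1,0.083,-0.186,0.4,0,0,0.007],[-1,0.083,-0.186,0.472,0,0,0.007],[-1,0.083,-0.186,0.472,0,0,0.007],[-1,0.083,-0.186,0.472,0,0,0.007],[-1,0.083,-0.186,0.472,0,0,0.007]]' 20
python3 -c "
from h import *
plan(.4278,-.2925,.02,-16)"
```

```text
time: 2.4
ee_pos: [0.429, -0.2918, 0.0211]
eef_rot: [0.99, -0.142, 0.001, 0.001]
ft_force: [-0.3, 0.4, -0.1]
width: 0.0871
grip_force: 0.0
t 2.4 pos [ 0.429  -0.2918  0.0211] head -16.3 w 0.0871 F [-0.3  0.4 -0.1] j7 -1.45
 shift [-0.003  0.003  0.004] turn [ 0.    -0.001 -0.003] rows 0.0
```

```bash
python3 -m pendant '[[0.5,0,0,0,0,0,0],[1,0,0,0,0,0,0],[1,0,0,0,0,0,0],[1,0,0,0,0,0,0],[1,0,0,0,0,0,0],[1,0,0,0,0,0,0],[1,0,0,0,0,0,0],[1,0,0,0,0,0,0]]' 15
python3 -m pendant '[[1,0,0,-0.05,0,0,0],[1,0,0,-0.15,0,0,0],[1,0,0,-0.25,0,0,0],[1,0,0,-0.3,0,0,0],[1,0,0,-0.3,0,0,0]]'
python3 -c "
from h import *
plan(.636,.034,.14,4.5)"
```

```text
time: 3.4
ee_pos: [0.4285, -0.2909, 0.02]
eef_rot: [0.99, -0.142, 0.0, 0.0]
ft_force: [-0.6, 1.2, 1.6]
width: 0.0578
grip_force: 15.0
time: 4.03
ee_pos: [0.429, -0.2914, 0.1109]
eef_rot: [0.99, -0.142, 0.001, 0.001]
ft_force: [-0.2, 0.2, -1.6]
width: 0.0577
grip_force: 15.0
t 4.03 pos [ 0.429  -0.2914  0.1109] head -16.3 w 0.0577 F [-0.2  0.2 -1.6] j7 -1.41
 shift [ 0.358 -1.235 -0.097] turn [ 0.001 -0.001 -0.173] rows 6.2
```

```bash
python3 -m pendant '[[1,0.02,-0.1,-0.05,0,0,0],[1,0.06,-0.25,-0.097,0,0,0],[1,0.1,-0.4,-0.097,0,0,-0.03],[1,0.15,-0.55,-0.097,0,0,-0.06],[1,0.2,-0.7,-0.097,0,0,-0.1],[1,0.25,-0.85,-0.097,0,0,-0.13],[1,0.29,-0.97,-0.097,0,0,-0.16],[1,0.29,-1,-0.097,0,0,-0.173]]'
python3 -c "
from h import *
plan(.636,.034,.14,4.5)"
```

```text
time: 5.03
ee_pos: [0.5963, -0.0243, 0.1374]
eef_rot: [0.999, 0.042, -0.001, -0.001]
ft_force: [-0.2, -1.0, -2.0]
width: 0.0579
grip_force: 15.0
t 5.03 pos [ 0.5963 -0.0243  0.1374] head 4.8 w 0.0579 F [-0.2 -1.  -2. ] j7 -1.67
 shift [ 0.148 -0.183 -0.009] turn [-0.001  0.001  0.002] rows 1.1
```

Stop here over the board and check it with the wrist camera while moving across.

```bash
python3 -m pendant '[[1,0.07,-0.09,-0.005,0,0,0],[1,0.14,-0.17,-0.009,0,0,0.002],[1,0.148,-0.183,-0.009,0,0,0.002],[1,0.148,-0.183,-0.009,0,0,0.002],[1,0.148,-0.183,-0.009,0,0,0.002]]'
python3 - <<'E'
from h import *
plan(.636,.034,.027,4.5)
c=optics.camera("wrist"); cv2.imwrite("pics/w2.png",c["pixels"][:,:,::-1])
c=optics.camera("top"); cv2.imwrite("pics/t2.png",c["pixels"][:,:,::-1])
E
```

```text
time: 5.65
ee_pos: [0.6356, 0.029, 0.1414]
eef_rot: [0.999, 0.036, -0.0, 0.001]
ft_force: [-1.2, -0.8, -0.5]
width: 0.0579
grip_force: 15.0
t 5.65 pos [0.6356 0.029  0.1414] head 4.1 w 0.0579 F [-1.2 -0.8 -0.5] j7 -1.78
 shift [ 0.003 -0.017  0.381] turn [ 0.     0.    -0.003] rows 1.8
```

View pics/w2.png

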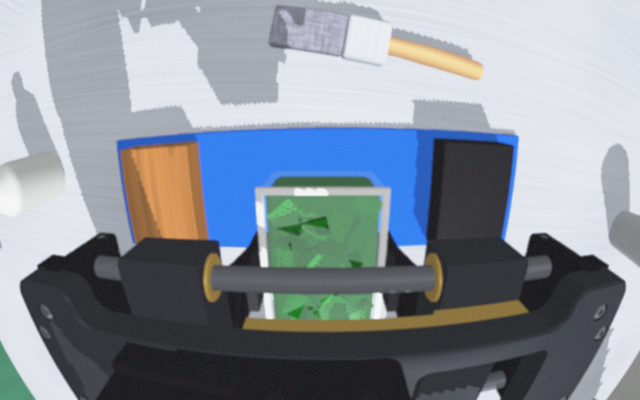

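```bash
python3 - <<'E'
from h import *
c=optics.camera("wrist")
for n,p,z in [("boardL",(119,138),.006),("boardR",(517,136),.006),("woodin",(199,142),.036),("blackin",(438,139),.036),("woodout",(121,150),.036),("blackout",(513,147),.036),("lidL",(256,188),.163),("lidR",(389,187),.163)]: print(n,onz(c,p,z,True).round(4))
plan(.636,.034,.027,4.5)
E
```

```text
boardL [0.6811 0.2487 0.006 ]
boardR [ 0.7124 -0.1705  0.006 ]
woodin [0.6814 0.1385 0.036 ]
blackin [ 0.6984 -0.066   0.036 ]
woodout [0.6728 0.224  0.036 ]
blackout [ 0.7014 -0.1458  0.036 ]
lidL [0.6781 0.0602 0.163 ]
lidR [0.6826 0.0036 0.163 ]
t 5.8 pos [0.6359 0.0297 0.1418] head 4.2 w 0.0578 F [-0.3 -0.1 -1.7] j7 -1.78
 shift [ 0.001 -0.014  0.383] turn [ 0.     0.    -0.003] rows 1.8
```

```bash
python3 -m pendant '[[1,0.003,-0.015,0,0,0,0],[1,0.003,-0.015,0.1,0,0,-0.003],[1,0.003,-0.015,0.2,0,0,-0.003],[1,0.003,-0.015,0.28,0,0,-0.003],[1,0.003,-0.015,0.34,0,0,-0.003],[1,0.003,-0.015,0.37,0,0,-0.003],[1,0.003,-0.015,0.38,0,0,-0.003],[1,0.003,-0.015,0.38,0,0,-0.003]]'
python3 -c "
from h import *
plan(.6365,.034,.0265,4.5)"
```

```text
time: 6.8
ee_pos: [0.6371, 0.0354, 0.0283]
eef_rot: [0.999, 0.04, 0.0, 0.0]
ft_force: [0.4, 0.1, -1.8]
width: 0.0581
grip_force: 15.0
t 6.8 pos [0.6371 0.0354 0.0283] head 4.6 w 0.0581 F [ 0.4  0.1 -1.8] j7 -1.83
 shift [-0.002  0.005  0.006] turn [ 0.    -0.     0.001] rows 0.0
```

```bash
python3 -m pendant '[[1,0,0.004,0.006,0,0,0],[1,0,0.004,0.008,0,0,0],[1,0,0.004,0.008,0,0,0],[1,0,0.004,0.008,0,0,0]]'
python3 -m pendant '[[0.5,0,0,0,0,0,0],[-1,0,0,0,0,0,0],[-1,0,0,0,0,0,0],[-1,0,0,0,0,0,0],[-1,0,0,-0.15,0,0,0],[-1,0,0,-0.3,0,0,0],[-1,0,0,-0.4,0,0,0],[-1,0,0,-0.4,0,0,0]]'
python3 -c "
from h import *
plan(.429,-.105,.146,-7)"
```

```text
time: 7.3
ee_pos: [0.6372, 0.0338, 0.0261]
eef_rot: [0.999, 0.04, 0.0, 0.0]
ft_force: [-1.3, -2.1, 6.2]
width: 0.0579
grip_force: 15.0
time: 8.3
ee_pos: [0.6382, 0.0345, 0.1482]
eef_rot: [0.999, 0.04, 0.002, 0.0]
ft_force: [1.0, 0.7, -0.7]
width: 0.0866
grip_force: 0.0
t 8.3 pos [0.6382 0.0345 0.1482] head 4.6 w 0.0866 F [ 1.   0.7 -0.7] j7 -1.78
 shift [-0.732  0.408  0.004] turn [-0.    -0.002  0.097] rows 4.0
```

```bash
python3 -m pendant '[[-1,-0.1,0.05,0,0,0,0],[-1,-0.25,0.13,0,0,0,0.02],[-1,-0.4,0.21,0,0,0,0.05],[-1,-0.55,0.29,0,0,0,0.08],[-1,-0.7,0.36,0,0,0,0.097],[-1,-0.8,0.4,0,0,0,0.097],[-1,-0.82,0.4,0,0,0,0.097],[-1,-0.82,0.4,0,0,0,0.097]]'
python3 - <<'E'
from h import *
plan(.429,-.105,.017,-7)
c=optics.camera("wrist"); cv2.imwrite("pics/w3.png",c["pixels"][:,:,::-1])
E
```

```text
time: 9.3
ee_pos: [0.4013, -0.1048, 0.1451]
eef_rot: [0.998, -0.061, 0.0, 0.0]
ft_force: [0.8, -0.2, -0.1]
width: 0.087
grip_force: 0.0
t 9.3 pos [ 0.4013 -0.1048  0.1451] head -7.0 w 0.087 F [ 0.8 -0.2 -0.1] j7 -1.53
 shift [ 0.092 -0.011  0.427] turn [ 0. -0. -0.] rows 2.1
```

View pics/w3.png

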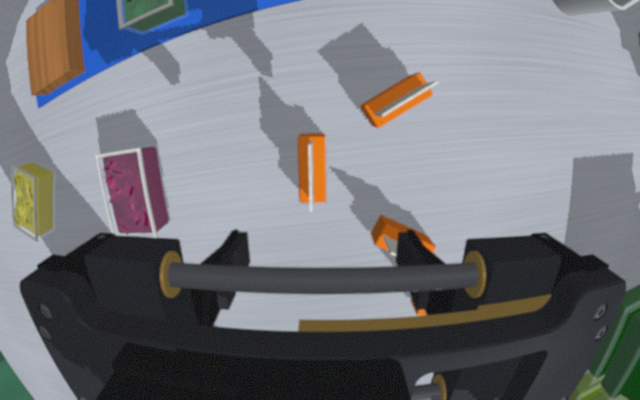

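The wrist view shows the chosen ticket's block at (299..325, 135..202). It is to the left of the two decoys at (400,98) and (402,238).

```bash
python3 - <<'E'
from h import *
c=optics.camera("wrist")
P=np.array([onz(c,p,.03,True) for p in [(299,136),(325,135),(325,200),(300,201)]])
e=P[0]+P[1]-P[2]-P[3]; print(P.round(4),P.mean(0),[np.linalg.norm(P[i]-P[i-1]).round(4) for i in range(4)],np.degrees(np.arctan2(e[1],e[0])))
p=P.mean(0)
plan(p[0],p[1],.017,np.degrees(np.arctan2(e[1],e[0])))
E
```

```text
[[ 0.4589 -0.0924  0.03  ]
 [ 0.4569 -0.1144  0.03  ]
 [ 0.4001 -0.1075  0.03  ]
 [ 0.4018 -0.0854  0.03  ]] [ 0.4294311  -0.09991948  0.03      ] [np.float64(0.0575), np.float64(0.022), np.float64(0.0573), np.float64(0.0222)] -6.998774319184948
t 9.4 pos [ 0.402  -0.1045  0.1452] head -7.0 w 0.0868 F [-0.6  0.2 -0.8] j7 -1.53
 shift [ 0.089 -0.026  0.427] turn [-0. -0.  0.] rows 2.1
```

```bash
python3 -m pendant '[[-1,0.088,-0.026,0,0,0,0],[-1,0.088,-0.026,0.12,0,0,0],[-1,0.088,-0.026,0.25,0,0,0],[-1,0.088,-0.026,0.35,0,0,0],[-1,0.088,-0.026,0.4,0,0,0],[-1,0.088,-0.026,0.422,0,0,0],[-1,0.088,-0.026,0.422,0,0,0],[-1,0.088,-0.026,0.422,0,0,0]]'
python3 -m pendant '[[0.5,0,0,0,0,0,0],[1,0,0,0,0,0,0],[1,0,0,0,0,0,0],[1,0,0,0,0,0,0],[1,0,0,0,0,0,0],[1,0,0,0,0,0,0],[1,0,0,0,0,0,0],[1,0,0,0,0,0,0]]' 12
python3 -c "
from h import *
plan(.637,.034,.14,4.5)"
```

```text
time: 10.4
ee_pos: [0.4291, -0.1008, 0.0196]
eef_rot: [0.998, -0.061, 0.001, 0.0]
ft_force: [-0.0, 0.9, 0.4]
width: 0.0869
grip_force: 0.0
time: 11.4
ee_pos: [0.4284, -0.1006, 0.0187]
eef_rot: [0.998, -0.061, 0.0, 0.0]
ft_force: [0.6, 0.3, -0.1]
width: 0.024
grip_force: 12.0
t 11.4 pos [ 0.4284 -0.1006  0.0187] head -7.0 w 0.024 F [ 0.6  0.3 -0.1] j7 -1.68
 shift [ 0.635 -0.531 -0.404] turn [ 0.    -0.    -0.096] rows 4.4
```

```bash
python3 -m pendant '[[1,0,0,-0.1,0,0,0],[1,0,0,-0.25,0,0,0],[1,0.08,-0.07,-0.36,0,0,-0.02],[1,0.2,-0.17,-0.404,0,0,-0.04],[1,0.32,-0.27,-0.404,0,0,-0.07],[1,0.44,-0.37,-0.404,0,0,-0.096],[1,0.56,-0.47,-0.404,0,0,-0.096],[1,0.61,-0.51,-0.404,0,0,-0.096]]'
python3 -m pendant '[[1,0.01,-0.01,0,0,0,0],[1,0.01,-0.01,0,0,0,0],[1,0.01,-0.01,0,0,0,0]]'
python3 - <<'E'
from h import *
plan(.637,.034,.068,4.5)
c=optics.camera("wrist"); cv2.imwrite("pics/w4.png",c["pixels"][:,:,::-1])
E
```

```text
time: 12.4
ee_pos: [0.63, 0.0309, 0.1393]
eef_rot: [0.999, 0.04, -0.0, -0.001]
ft_force: [-0.5, -0.1, -0.8]
width: 0.0239
grip_force: 12.0
time: 12.78
ee_pos: [0.631, 0.031, 0.1401]
eef_rot: [0.999, 0.039, -0.0, 0.0]
ft_force: [0.3, 0.9, -0.5]
width: 0.0236
grip_force: 12.0
t 12.78 pos [0.631  0.031  0.1401] head 4.4 w 0.0236 F [ 0.3  0.9 -0.5] j7 -1.79
 shift [ 0.021 -0.008  0.24 ] turn [ 0.     0.    -0.001] rows 1.2
```

View pics/w4.png

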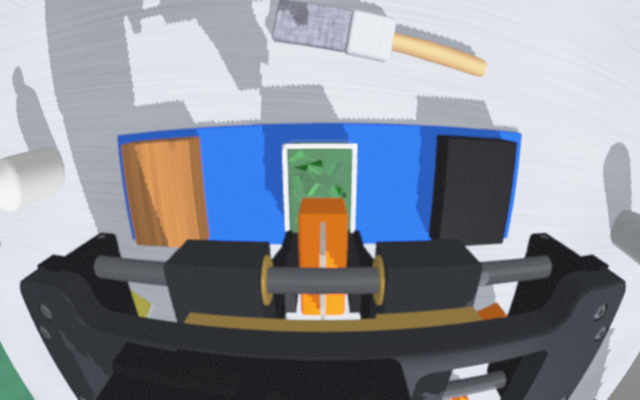

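```bash
python3 - <<'E'
from h import *
c=optics.camera("wrist")
m=lambda a,b,z:(onz(c,a,z,True)+onz(c,b,z,True))/2
l=m((283,144),(357,144),.048); t=m((301,198),(347,198),.151); k=np.array([np.cos(.0785),np.sin(.0785),0])
print(l,l-.045*k,"ticket",t-.03*k)
plan(.637,.034,.068,4.5)
E
```

```text
[0.68155883 0.03599732 0.048     ] [0.6366974  0.03246845 0.048     ] ticket [0.63802921 0.03007525 0.151     ]
t 12.88 pos [0.6312 0.0311 0.1402] head 4.4 w 0.0238 F [0.1 0.5 0.2] j7 -1.79
 shift [ 0.02  -0.008  0.241] turn [ 0.    -0.    -0.001] rows 1.2
```

```bash
python3 -m pendant '[[1,0.011,-0.006,0.07,0,0,0],[1,0.011,-0.006,0.15,0,0,0],[1,0.011,-0.006,0.2,0,0,0],[1,0.011,-0.006,0.225,0,0,0],[1,0.011,-0.006,0.238,0,0,0],[1,0.011,-0.006,0.243,0,0,0],[1,0.011,-0.006,0.243,0,0,0]]'
python3 -c "
from h import *
plan(.634,.033,.0667,4.5)"
```

```text
time: 13.75
ee_pos: [0.635, 0.0341, 0.0675]
eef_rot: [0.999, 0.039, 0.0, 0.0]
ft_force: [-0.8, 0.9, -0.9]
width: 0.024
grip_force: 12.0
t 13.75 pos [0.635  0.0341 0.0675] head 4.5 w 0.024 F [-0.8  0.9 -0.9] j7 -1.82
 shift [-0.004  0.003  0.003] turn [ 0. -0. -0.] rows 0.0
```

```bash
python3 -m pendant '[[1,0,0,0.004,0,0,0],[1,0,0,0.005,0,0,0],[1,0,0,0.005,0,0,0],[0,0,0,0.005,0,0,0],[-1,0,0,0.005,0,0,0],[-1,0,0,0.005,0,0,0],[-1,0,0,0.005,0,0,0],[-1,0,0,0.005,0,0,0]]'
python3 -m pendant '[[-1,0,0,-0.1,0,0,0],[-1,0,0,-0.2,0,0,0],[-1,0,0,-0.33,0,0,0],[-1,0,0,-0.33,0,0,0]]'
python3 -c "
from h import *
plan(.405,.088,.15,-3)"
```

```text
time: 14.75
ee_pos: [0.6346, 0.034, 0.0655]
eef_rot: [0.999, 0.039, -0.0, 0.0]
ft_force: [0.4, 0.1, -0.1]
width: 0.066
grip_force: 0.0
time: 15.25
ee_pos: [0.6364, 0.0345, 0.1681]
eef_rot: [0.999, 0.039, 0.003, -0.0]
ft_force: [1.2, -0.5, -0.2]
width: 0.0865
grip_force: 0.0
t 15.25 pos [0.6364 0.0345 0.1681] head 4.5 w 0.0865 F [ 1.2 -0.5 -0.2] j7 -1.78
 shift [-0.755 -0.238  0.056] turn [-0.    -0.003  0.062] rows 3.8
```

```bash
python3 -m pendant '[[-1,-0.1,-0.03,0,0,0,0],[-1,-0.25,-0.08,0,0,0,0.02],[-1,-0.4,-0.13,0.02,0,0,0.04],[-1,-0.55,-0.18,0.04,0,0,0.062],[-1,-0.7,-0.22,0.056,0,0,0.062],[-1,-0.76,-0.238,0.056,0,0,0.062],[-1,-0.76,-0.238,0.056,0,0,0.062],[-1,-0.76,-0.238,0.056,0,0,0.062]]'
python3 - <<'E'
from h import *
plan(.431,.088,.02,-3)
c=optics.camera("wrist"); cv2.imwrite("pics/w5.png",c["pixels"][:,:,::-1])
E
```

```text
time: 16.25
ee_pos: [0.4025, 0.0872, 0.1478]
eef_rot: [1.0, -0.026, 0.0, -0.0]
ft_force: [0.5, 0.2, 0.6]
width: 0.0873
grip_force: 0.0
t 16.25 pos [0.4025 0.0872 0.1478] head -3.0 w 0.0873 F [0.5 0.2 0.6] j7 -1.91
 shift [ 0.095 -0.008  0.426] turn [-0. -0.  0.] rows 2.1
```

View pics/w5.png

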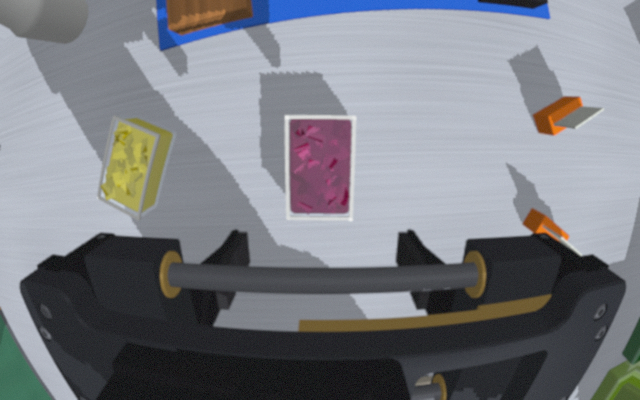

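The purple lid's corners are at about (285,116), (356,116), (352,219) and (288,219). The yellow pack is to its left at (130,165).

```bash
cat >> h.py <<'E'
def quad(c,px,z=.042):
    P=np.array([onz(c,p,z,True) for p in px]); e=P[0]+P[1]-P[2]-P[3]; y=np.degrees(np.arctan2(e[1],e[0]))
    print("centre",P.mean(0).round(4),"sides",[np.linalg.norm(P[i]-P[i-1]).round(4) for i in range(4)],"yaw",y.round(1)); return P.mean(0),y
E
python3 - <<'E'
from h import *
c=optics.camera("wrist")
p,y=quad(c,[(285,116),(356,116),(352,219),(288,219)]); plan(p[0],p[1],.02,y)
quad(c,[(113,118),(173,132),(143,216),(98,193)])
E
```

```text
centre [0.4308 0.0868 0.042 ] sides [np.float64(0.0885), np.float64(0.0576), np.float64(0.0884), np.float64(0.0559)] yaw -3.4
t 16.35 pos [0.4025 0.0873 0.1476] head -3.0 w 0.0869 F [ 1.1  0.1 -0.3] j7 -1.91
 shift [ 0.094 -0.003  0.425] turn [-0.     0.     0.003] rows 2.1
centre [0.4471 0.2692 0.042 ] sides [np.float64(0.0809), np.float64(0.0705), np.float64(0.0906), np.float64(0.0609)] yaw -29.9
```

```bash
python3 -m pendant '[[-1,0.094,-0.003,0,0,0,0.003],[-1,0.094,-0.003,0.12,0,0,0.003],[-1,0.094,-0.003,0.25,0,0,0.003],[-1,0.094,-0.003,0.35,0,0,0.003],[-1,0.094,-0.003,0.4,0,0,0.003],[-1,0.094,-0.003,0.423,0,0,0.003],[-1,0.094,-0.003,0.423,0,0,0.003],[-1,0.094,-0.003,0.423,0,0,0.003]]'
python3 -m pendant '[[0.5,0,0,0,0,0,0],[1,0,0,0,0,0,0],[1,0,0,0,0,0,0],[1,0,0,0,0,0,0],[1,0,0,0,0,0,0],[1,0,0,0,0,0,0],[1,0,0,0,0,0,0],[1,0,0,0,0,0,0]]' 15
python3 -c "
from h import *
plan(.6245,.184,.14,4.5)"
```

```text
time: 17.35
ee_pos: [0.4308, 0.0869, 0.0217]
eef_rot: [1.0, -0.029, 0.001, -0.0]
ft_force: [0.4, 0.2, -1.2]
width: 0.0869
grip_force: 0.0
time: 18.35
ee_pos: [0.4301, 0.0869, 0.0209]
eef_rot: [1.0, -0.029, 0.0, 0.0]
ft_force: [-0.6, 0.9, 4.0]
width: 0.0581
grip_force: 15.0
t 18.35 pos [0.4301 0.0869 0.0209] head -3.3 w 0.0581 F [-0.6  0.9  4. ] j7 -2.09
 shift [ 0.628 -0.361 -0.397] turn [ 0.    -0.    -0.065] rows 4.0
```

```bash
python3 -m pendant '[[1,0,0,-0.1,0,0,0],[1,0,0,-0.25,0,0,0],[1,0.1,-0.05,-0.37,0,0,-0.02],[1,0.23,-0.13,-0.397,0,0,-0.04],[1,0.36,-0.21,-0.397,0,0,-0.065],[1,0.49,-0.28,-0.397,0,0,-0.065],[1,0.59,-0.34,-0.397,0,0,-0.065],[1,0.6,-0.361,-0.397,0,0,-0.065]]'
python3 -m pendant '[[1,0,0,0,0,0,0],[1,0,0,0,0,0,0]]'
python3 - <<'E'
from h import *
plan(.6245,.184,.058,4.5)
c=optics.camera("wrist"); cv2.imwrite("pics/w6.png",c["pixels"][:,:,::-1])
E
```

```text
time: 19.35
ee_pos: [0.6168, 0.1852, 0.1385]
eef_rot: [0.999, 0.039, -0.001, -0.0]
ft_force: [-0.6, 0.0, -0.1]
width: 0.0581
grip_force: 15.0
time: 19.6
ee_pos: [0.6153, 0.1838, 0.1399]
eef_rot: [0.999, 0.039, -0.0, 0.0]
ft_force: [0.0, 0.6, 0.2]
width: 0.0584
grip_force: 15.0
t 19.6 pos [0.6153 0.1838 0.1399] head 4.5 w 0.0584 F [0.  0.6 0.2] j7 -2.07
 shift [0.031 0.002 0.273] turn [ 0.  0. -0.] rows 1.3
```

View pics/w6.png

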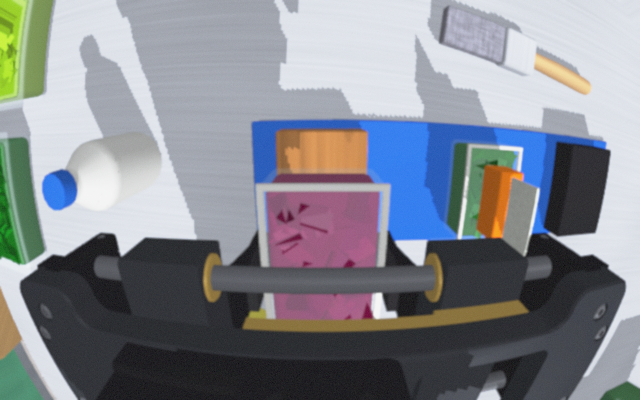

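```bash
python3 - <<'E'
from h import *
c=optics.camera("wrist")
m=lambda a,b,z:(onz(c,a,z,True)+onz(c,b,z,True))/2
k=np.array([np.cos(.0785),np.sin(.0785),0])
a=onz(c,(277,129),.036,True);b=onz(c,(367,130),.036,True)
print("wood",a,b,(a+b)/2-.052*k,"pack",m((257,185),(389,185),.161)-.045*k)
plan(.6245,.184,.058,4.5)
E
```

```text
wood [0.67441702 0.22452367 0.036     ] [0.67922582 0.15150364 0.036     ] [0.62498156 0.18393585 0.036     ] pack [0.6161416  0.18281148 0.161     ]
t 19.7 pos [0.6156 0.1838 0.1402] head 4.4 w 0.0578 F [-0.3 -0.2 -1.5] j7 -2.07
 shift [0.03  0.001 0.274] turn [ 0. -0. -0.] rows 1.3
```

```bash
python3 -m pendant '[[1,0.03,0,0.03,0,0,0],[1,0.03,0,0.11,0,0,0],[1,0.03,0,0.19,0,0,0],[1,0.03,0,0.24,0,0,0],[1,0.03,0,0.265,0,0,0],[1,0.03,0,0.273,0,0,0],[1,0.03,0,0.277,0,0,0],[1,0.03,0,0.277,0,0,0]]'
python3 -c "
from h import *
plan(.6245,.184,.0569,4.5)"
```

```text
time: 20.7
ee_pos: [0.6252, 0.1854, 0.0574]
eef_rot: [0.999, 0.039, 0.0, -0.0]
ft_force: [0.0, -0.2, -1.9]
width: 0.0576
grip_force: 15.0
t 20.7 pos [0.6252 0.1854 0.0574] head 4.5 w 0.0576 F [ 0.  -0.2 -1.9] j7 -2.1
 shift [-0.003  0.004  0.002] turn [-0. -0. -0.] rows 0.0
```

```bash
python3 -m pendant '[[1,0,0.002,0.004,0,0,0],[1,0,0.002,0.005,0,0,0],[0.5,0,0.002,0.005,0,0,0],[-1,0,0.002,0.005,0,0,0],[-1,0,0.002,0.005,0,0,0],[-1,0,0.002,0.005,0,0,0],[-1,0,0.002,-0.15,0,0,0],[-1,0,0.002,-0.33,0,0,0]]'
python3 -c "
from h import *
plan(.50,.24,.16,4.5)"
```

```text
time: 21.7
ee_pos: [0.6243, 0.1843, 0.156]
eef_rot: [0.999, 0.039, -0.001, 0.0]
ft_force: [1.0, 0.2, -0.1]
width: 0.0863
grip_force: 0.0
t 21.7 pos [0.6243 0.1843 0.156 ] head 4.5 w 0.0863 F [ 1.   0.2 -0.1] j7 -2.06
 shift [-0.399 -0.217 -0.012] turn [ 0.     0.001 -0.   ] rows 2.2
```

```bash
python3 -m pendant '[[-1,-0.1,-0.05,-0.02,0,0,-0.088],[-1,-0.2,-0.1,-0.02,0,0,-0.176],[-1,-0.3,-0.15,-0.02,0,0,-0.264],[-1,-0.4,-0.2,-0.02,0,0,-0.352],[-1,-0.47,-0.27,-0.02,0,0,-0.44],[-1,-0.47,-0.29,-0.02,0,0,-0.528],[-1,-0.47,-0.29,-0.02,0,0,-0.616],[-1,-0.47,-0.29,-0.02,0,0,-0.7]]'
python3 -m pendant '[[-1,0,0,0,0,0,-0.088],[-1,0,0,0,0,0,-0.176],[-1,0,0,0,0,0,-0.264],[-1,0,0,0,0,0,-0.352],[-1,0,0,0,0,0,-0.44],[-1,0,0,0,0,0,-0.504],[-1,0,0,0,0,0,-0.504]]'
python3 - <<'E'
from h import *
plan(.475,.26,.15,149)
c=optics.camera("wrist"); cv2.imwrite("pics/w7.png",c["pixels"][:,:,::-1])
E
```

```text
time: 22.7
ee_pos: [0.4776, 0.2604, 0.1618]
eef_rot: [0.714, 0.7, 0.0, 0.0]
ft_force: [-0.6, -0.2, -0.4]
width: 0.0872
grip_force: 0.0
time: 23.58
ee_pos: [0.4776, 0.2603, 0.1617]
eef_rot: [0.268, 0.963, 0.0, -0.0]
ft_force: [-1.2, -0.9, 0.7]
width: 0.0871
grip_force: 0.0
t 23.57 pos [0.4776 0.2603 0.1617] head 148.9 w 0.0871 F [-1.2 -0.9  0.7] j7 0.1
 shift [ 0.007 -0.005  0.039] turn [ 0.    -0.    -0.001] rows 0.2
```

View pics/w7.png

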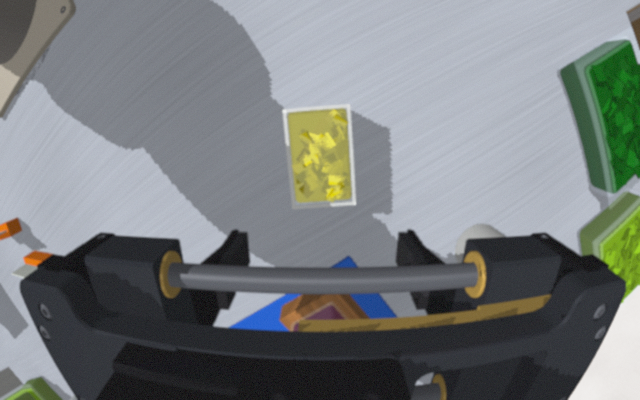

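```bash
python3 - <<'E'
from h import *
c=optics.camera("wrist")
p,y=quad(c,[(284,109),(349,105),(355,204),(292,207)]); plan(p[0],p[1],.02,y)
E
```

```text
centre [0.4451 0.2765 0.042 ] sides [np.float64(0.088), np.float64(0.0556), np.float64(0.0885), np.float64(0.0573)] yaw 152.7
t 23.68 pos [0.4776 0.2603 0.1618] head 148.8 w 0.0871 F [-0.2 -0.  -0.2] j7 0.1
 shift [ 0.121 -0.01   0.473] turn [-0.    -0.    -0.033] rows 2.3
```

```bash
python3 -m pendant '[[-1,0.121,-0.01,0,0,0,-0.033],[-1,0.121,-0.01,0.15,0,0,-0.033],[-1,0.121,-0.01,0.3,0,0,-0.033],[-1,0.121,-0.01,0.4,0,0,-0.033],[-1,0.121,-0.01,0.45,0,0,-0.033],[-1,0.121,-0.01,0.471,0,0,-0.033],[-1,0.121,-0.01,0.471,0,0,-0.033],[-1,0.121,-0.01,0.471,0,0,-0.033]]'
python3 -m pendant '[[0.5,0,0,0,0,0,0],[1,0,0,0,0,0,0],[1,0,0,0,0,0,0],[1,0,0,0,0,0,0],[1,0,0,0,0,0,0],[1,0,0,0,0,0,0],[1,0,0,0,0,0,0],[1,0,0,0,0,0,0]]' 15
python3 -c "
from h import *
plan(.648,-.1155,.15,184.5);plan(.5,-.1155,.17,184.5)"
```

```text
time: 24.68
ee_pos: [0.4456, 0.2768, 0.0215]
eef_rot: [0.234, 0.972, 0.0, 0.001]
ft_force: [0.1, -0.8, 0.6]
width: 0.0873
grip_force: 0.0
time: 25.68
ee_pos: [0.445, 0.2765, 0.0206]
eef_rot: [0.234, 0.972, -0.0, 0.0]
ft_force: [-0.2, -0.7, 2.1]
width: 0.0581
grip_force: 15.0
t 25.68 pos [0.445  0.2765 0.0206] head 152.9 w 0.0581 F [-0.2 -0.7  2.1] j7 -0.01
 shift [-1.197 -0.855 -0.431] turn [-0.     0.    -0.263] rows 7.4
t 25.68 pos [0.445  0.2765 0.0206] head 152.9 w 0.0581 F [-0.2 -0.7  2.1] j7 -0.01
 shift [-0.758 -1.08  -0.498] turn [-0.     0.    -0.263] rows 6.8
```

```bash
python3 -m pendant '[[1,0,0,-0.1,0,0,0],[1,0,0,-0.25,0,0,0],[1,0,0,-0.42,0,0,0],[1,-0.08,-0.06,-0.56,0,0,0],[1,-0.2,-0.14,-0.6,0,0,-0.05],[1,-0.32,-0.23,-0.6,0,0,-0.1],[1,-0.44,-0.32,-0.6,0,0,-0.15],[1,-0.56,-0.4,-0.6,0,0,-0.2]]'
python3 -c "
from h import *
plan(.648,-.1155,.2,184.5)"
```

```text
time: 26.68
ee_pos: [0.5403, 0.0915, 0.2004]
eef_rot: [0.025, 1.0, -0.0, -0.0]
ft_force: [0.3, 0.9, -0.7]
width: 0.0581
grip_force: 15.0
t 26.68 pos [0.5403 0.0915 0.2004] head 177.1 w 0.0581 F [ 0.3  0.9 -0.7] j7 0.89
 shift [-0.394 -0.671  0.002] turn [-0.    -0.    -0.062] rows 3.7
```

```bash
python3 -m pendant '[[1,-0.06,-0.1,0,0,0,-0.01],[1,-0.15,-0.25,0,0,0,-0.03],[1,-0.24,-0.4,0,0,0,-0.062],[1,-0.33,-0.55,0,0,0,-0.062],[1,-0.394,-0.671,0,0,0,-0.062],[1,-0.394,-0.671,0.1,0,0,-0.062],[1,-0.394,-0.671,0.2,0,0,-0.062],[1,-0.394,-0.671,0.2,0,0,-0.062]]'
python3 - <<'E'
from h import *
plan(.648,-.1155,.0575,184.5)
c=optics.camera("wrist"); cv2.imwrite("pics/w8.png",c["pixels"][:,:,::-1])
E
```

```text
time: 27.68
ee_pos: [0.6458, -0.1145, 0.1382]
eef_rot: [-0.038, 0.999, 0.0, -0.002]
ft_force: [0.4, 0.1, 0.2]
width: 0.0582
grip_force: 15.0
t 27.68 pos [ 0.6458 -0.1145  0.1382] head -175.6 w 0.0582 F [0.4 0.1 0.2] j7 1.32
 shift [-0.008 -0.004  0.269] turn [ 0.    -0.002 -0.001] rows 1.3
```

View pics/w8.png

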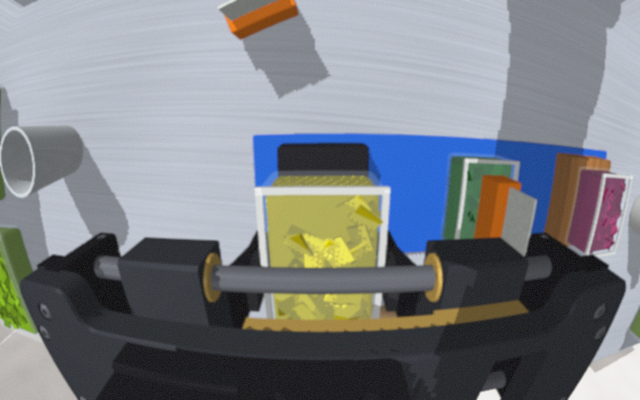

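The black riser's near edge runs from (278,145) to (368,145), and the yellow lid edge from (257,188) to (389,188). Purple, green and the ticket all look right on the right side.

```bash
python3 - <<'E'
from h import *
c=optics.camera("wrist")
k=-np.array([np.cos(.0785),np.sin(.0785),0]); z=r.read_state()["ee_pos"][2]
m=lambda a,b,z:(onz(c,a,z,True)+onz(c,b,z,True))/2
a=onz(c,(278,144),.036,True);b=onz(c,(368,144),.036,True)
print("black",a,b,(a+b)/2-.052*k,"pack",m((257,187),(389,187),z+.0215)-.045*k)
plan(.648,-.1155,.0575,184.5)
E
```

```text
black [ 0.59910105 -0.15502375  0.036     ] [ 0.59350519 -0.08150839  0.036     ] [ 0.64814298 -0.11418826  0.036     ] pack [ 0.64579108 -0.11463636  0.16284658]
t 27.77 pos [ 0.6473 -0.114   0.1413] head -175.6 w 0.058 F [-0.3 -0.3 -0.1] j7 1.32
 shift [-0.002 -0.005  0.279] turn [ 0.     0.    -0.001] rows 1.3
```

```bash
python3 -m pendant '[[1,-0.003,-0.002,0.03,0,0,0],[1,-0.003,-0.002,0.11,0,0,0],[1,-0.003,-0.002,0.19,0,0,0],[1,-0.003,-0.002,0.24,0,0,0],[1,-0.003,-0.002,0.265,0,0,0],[1,-0.003,-0.002,0.276,0,0,0],[1,-0.003,-0.002,0.28,0,0,0],[1,-0.003,-0.002,0.28,0,0,0]]'
python3 -c "
from h import *
plan(.648,-.115,.0566,184.5)"
```

```text
time: 28.78
ee_pos: [0.6483, -0.1147, 0.0571]
eef_rot: [-0.038, 0.999, -0.0, 0.0]
ft_force: [-0.8, 0.6, -0.8]
width: 0.0581
grip_force: 15.0
t 28.77 pos [ 0.6483 -0.1147  0.0571] head -175.6 w 0.0581 F [-0.8  0.6 -0.8] j7 1.28
 shift [ 0.001 -0.001  0.002] turn [-0.     0.    -0.001] rows 0.0
```

Lower the last millimetre, release and rise. Then back away toward the robot so that the views are clear.

```bash
python3 -m pendant '[[1,0,0,0.004,0,0,0],[1,0,0,0.005,0,0,0],[0.5,0,0,0.005,0,0,0],[-1,0,0,0.005,0,0,0],[-1,0,0,0.005,0,0,0],[-1,0,0,0.005,0,0,0],[-1,0,0,-0.15,0,0,0],[-1,0,0,-0.33,0,0,0]]'
python3 -m pendant '[[-1,0.1,0,-0.33,0,0,0],[-1,0.25,0,-0.45,0,0,0],[-1,0.4,0.1,-0.5,0,0,0],[-1,0.55,0.2,-0.5,0,0,0],[-1,0.7,0.3,-0.5,0,0,0],[-1,0.7,0.3,-0.5,0,0,0],[-1,0.7,0.3,-0.5,0,0,0]]'
python3 - <<'E'
from h import *
plan(.4,0,.3,184.5)
T=optics.camera("top");S=optics.camera("scene")
a=cv2.resize(T["pixels"][115:195,220:420],None,fx=4,fy=4,interpolation=cv2.INTER_CUBIC)[:,:,::-1]
b=cv2.resize(S["pixels"][180:280,220:420],None,fx=4,fy=4,interpolation=cv2.INTER_CUBIC)[:,:,::-1]
cv2.imwrite("pics/f.png",np.vstack([a,b])[:600+120][:720])
cv2.imwrite("pics/f.png",cv2.resize(np.vstack([a,b]),None,fx=.83,fy=.83))
E
```

```text
time: 29.78
ee_pos: [0.6475, -0.1148, 0.1559]
eef_rot: [-0.038, 0.999, 0.0, -0.001]
ft_force: [0.5, 0.2, -0.2]
width: 0.0866
grip_force: 0.0
time: 30.65
ee_pos: [0.4312, -0.0404, 0.3053]
eef_rot: [-0.038, 0.999, -0.001, 0.0]
ft_force: [-0.8, -0.2, -0.2]
width: 0.0868
grip_force: 0.0
t 30.65 pos [ 0.4312 -0.0404  0.3053] head -175.7 w 0.0868 F [-0.8 -0.2 -0.2] j7 1.89
 shift [0.094 0.142 0.017] turn [-0.001  0.    -0.002] rows 0.8
```

View pics/f.png

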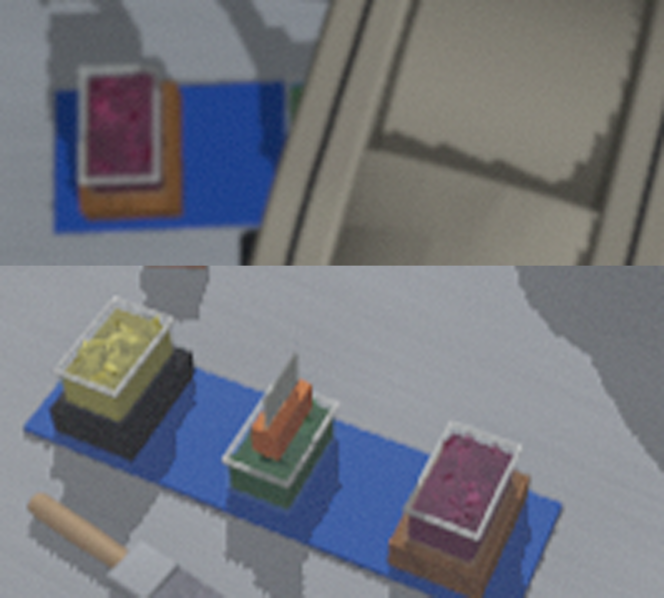

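```bash
python3 - <<'E'
from h import *
S=optics.camera("scene"); g=lambda p:(p[0]/3.32+219.7,(p[1]-265.6)/3.32+179.7)
for n,z,c in [("yellow",.078,[(117,298),(171,322),(115,393),(58,362)]),("purple",.078,[(455,423),(520,448),(470,541),(407,512)]),("green diag",.048,[(338,405),(227,460)]),("ticket diag top",.078,[(299,380),(265,433),(312,387),(252,425)])]:
    print(n,np.mean([onz(S,g(p),z) for p in c],0).round(4))
E
```

```text
yellow [ 0.6451 -0.1157  0.078 ]
purple [0.6265 0.1854 0.078 ]
green diag [0.6353 0.0353 0.048 ]
ticket diag top [0.6337 0.0344 0.078 ]
```

The scene view puts yellow, purple, green and the ticket each within about 3 mm of their targets, all upright. The arm is clear, so I'll hand in.

```bash
python3 -c "
from bench import r
print(r.close_job())"
```

```text
the job is handed in; nothing more can be done
None
```

The sample row is laid out and the job is handed in at about 31 s of the 106 s allowed: each pack and the ticket holder measured within about 3 mm of its target. The verdict itself was not reported back.

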